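# Put the wool comb away in its slotted block

### The arm

A 6-joint arm with a two-finger parallel gripper is mounted at the origin on the work surface. World frame = base frame: x ahead of the robot, y to its left, z up, the work surface at z = 0. Lengths are in m, angles in rad, forces in N, time in s.
With the tool pointing down it reaches from about 0.3 to 0.775 m from the base axis. Payload 14.6 kg.
Tool frame: the origin (TCP) lies midway between the tips of the shut fingers; the grasp point (between the pads) lies 19 mm behind it (ctrl.pinch_z is the z of the grasp point in the tool frame, in m); z points along the fingers, y is the line along which they close (so a half turn about z gives the same grasp; the last joint's range is limited). The gripper opens to 94 mm and grips with 3 to 60 N. Pads are 16 mm wide; open, the fingers measure 119 mm over their backs; the gripper's body (75 mm by 177 mm) begins 78 mm behind the grasp point.
Start: joints at [1.221, 0.3, 1.521, -0, 1.321, -0.067], TCP at [0.153, 0.528, 0.205] pointing down, gripper open.
Joint ranges: [-3.03, 3.03], [-0.79, 2.21], [0.23, 2.52], [-1.04, 4.18], [0, 3.07], [-2.55, 2.55]. Speed limits (rad/s): [2.22, 2.22, 2.57, 3.14, 3.14, 3.14].

### API

Orientations are given as [roll, pitch, yaw] about the fixed x, y, z axes, in that order (R = Rz(yaw) Ry(pitch) Rx(roll)).
In Python, from station import ctrl, camera, ticket gives the robot as it stands. The module is installed in compiled form; this text tells all that it offers.
- The arm moves only by the shell command python3 -m inch 'ROWS' [FORCE]. ROWS is text: rows parted by semicolons, each of 7 numbers parted by spaces: the opening, from -1 (shut) to 1 (fully open), then the shift along the tool's x, y, z in units of 0.03 m (1.0 is 0.03 m), then the turn, a rotation vector about the tool's x, y, z in units of 10 degrees (1.0 is 10 degrees). In form: grip dx dy dz rx ry rz; .... A call has 1 to 10 rows; each row shifts and turns the commanded pose from where the row before left it, along the tool's axes as they then stand; what a row does not reach is not made up. A row lasts 1/8 s, in which the tool goes at most 62.5 mm and 10.7 degrees, less where a joint would pass 70% of its speed; a pose out of reach is approached as far as the arm can. A call with a number of a shift or a turn outside -1 to 1 is refused whole. A call with a gripper value outside its range is refused whole. The fingers move at their own pace and stop on an object; FORCE is the grip in N (left out, the last holds). Time passes only in rows, so rows that do not move let the fingers close. It gives the time, the measured TCP pose, the force, the opening and the grip force at its end, in the units of the state.
- ctrl.get_obs(): the state, without advancing time (a new reading comes with each control period).
- camera(name): name is "scene" or "top" or "wrist"; returns a dict with "img" (384x512x3 uint8, blue, green, red), "range_z" (384x512 float32, m along the optical axis (not along the pixel's ray), 0 where there is no reading), "intrinsics" (3x3 intrinsics, pixels), "view" (4x4, takes a point from world to camera coordinates). Camera axes: x right, y down, z forward; pixel columns grow to the right and rows downward; lengths in m; the calibration is good to about 2 mm. A picture is of the moment at which its call begins.
- ticket.hand_in(): hands the job in; it is judged then, once.
The state is a dict: "time_s": time; "qpos": joint angles; "joint_vel": joint speeds; "tau": joint torques, N m; "ee_pos": TCP position; "eef_rot": TCP orientation; "force": force on the tool from outside, world axes, zero at the start; "moment": the same for the moment, N m; "grip_width": finger opening in m; "grip_force": force on a finger pad.
Only numpy, scipy, OpenCV 4.12 (cv2) and the standard library are available. Lean on these libraries where they do the work, as an engineer would, in place of code of your own. Each camera call takes 0.05 s, during which the arm holds its last target. There are 200 camera calls.

### The job

The two-row wool comb is lying flat on the bench. Set it down on the sloped rest with its tines pointing down the slope and let go, then take it again by its wooden back, slide it tines down into the open slot of the slotted block with its bare grip end hanging over the end that has no raised cheek, press it down firmly (about 10 N) so that its back sits fully home on the block, and let go. Leave the other things on the bench where they are.

Things in the scene. Friction and masses are not known exactly. Their poses are not given: they have to be found in the camera images.
- comb: Loose wool comb, 0.16 kg. x along its wooden back, y to the tine tips, z thickness (up at the start). Back 170 long (x -85 to 85), y -28 to 0, 16 thick (z 0 to 16). Steel tines in two rows: x -45 to 85, y 0 to 26, z 4 to 12, the last 8 mm thinning to 5 thick. Grip end: the bare 40 mm at -x. Origin: mid-length, where back meets tines, on the underside. Mass centre (4, -8, 8).
- comb_shoulder (a point): Point of the comb at (20, 0, 8) in its frame: middle of the tine row where tines meet the back, mid-thickness.
- comb_tips (a point): Point of the comb at (20, 26, 8): middle of the line of tine tips.
- comb_grip_end (a point): Point of the comb at (-85, -14, 8): the end face of the bare grip end.
- rest: Fixed dark wood rest. Origin on the table, z up, slope faces its -x. Base 105 x 92 x 10. Two rails 12 wide at y = -35 and 35 rise at 45 degrees from (x -30, z 45) to (x 5, z 80), a vertical leg under each; a ledge at each foot sticks out 25 square to the slope. Between rails and between ledges 58 is open for fingers, also behind. The comb's tine tips go on the ledges.
- rest_foot (a point): Point of the rest at (-30, 0, 45): middle of the line where the rail faces meet the ledges. The slope rises from here along (1, 0, 1), its outward normal is (-1, 0, 1), in the rest's frame.
- block: Fixed wooden block 160 (x) x 100 (y -28 to 72) x 45 high; origin on the table under the slot's middle, z up. Slot along x: 11 wide, 136 long, 31 deep. Cheek at the +x end: x 72 to 80, y -28 to 28, 20 above the top. Batten 6.5 thick, 150 long stands at y = 50, 30 above the top. Comb home: its back's tine side on the block's top, comb x along block x, grip end at -x.
- slot_mouth (a point): Middle of the slot mouth, at (0, 0, 45) in the block's frame.
- spool: Bystander: wooden spool, 44 diameter, 54 high, origin under its centre, loose.
- pinjar: Bystander: small glass jar, 48 diameter, 58 high, origin under its centre, loose.
- mug: Bystander: white mug, 72 diameter plus handle, 75 high, origin under its centre, loose.
- dabber: Bystander: turned wooden felting stamp, foot 68 diameter, 80 high, origin under its centre, loose.
- soap: Bystander: white bar of soap, 75 x 50 x 28 high, origin under its centre, loose.
There are look-alikes about, which are no part of the job. What is shaped like the comb but green or yellow is not meant. What is shaped like the rest but turquoise or yellow is not meant.

How it is judged:
On the way, in this order (a step that is already met when the one before it is completed fails the run):
1. the comb lies on the sloped rest, tines down the slope, let go (contact force between comb and the fingers below 0.1 N and contact force between comb and rest above 0.5 N and angle between comb's own z axis and vertical between 0.6 and 1 rad and distance between comb_tips and rest_foot below 0.05 m and linear speed of comb below 0.02 m/s), for 0.2 s.
2. the comb is home in the slot and pressed down on the block with more than 5 N (x of comb_shoulder in the frame of block between -0.006 and 0.006 m and y of comb_shoulder in the frame of block between -0.003 and 0.003 m and z of comb_shoulder in the frame of block below 0.048 m and z of comb_tips in the frame of block below 0.0225 m and x of comb_grip_end in the frame of block below -0.09 m and angle between the y axis of comb and the z axis of block, either way round below 0.08 rad and angle between the x axis of comb and the x axis of block, either way round below 0.05 rad and contact force between comb and block above 5 N), for 0.1 s.
At the end, for the whole second after the job is handed in: Comb tines down in the slot, grip end over the end without a cheek; comb_shoulder within 6 mm along, 3 mm across the slot's middle, under 3 mm above the block; upright within 0.08 rad, in line within 0.05 rad; released, at rest; bystanders within 30 mm of their starts (x of comb_shoulder in the frame of block between -0.006 and 0.006 m and y of comb_shoulder in the frame of block between -0.003 and 0.003 m and z of comb_shoulder in the frame of block below 0.048 m and z of comb_tips in the frame of block below 0.0225 m and x of comb_grip_end in the frame of block below -0.09 m and angle between the y axis of comb and the z axis of block, either way round below 0.08 rad and angle between the x axis of comb and the x axis of block, either way round below 0.05 rad and contact force between comb and the fingers below 0.1 N and linear speed of comb below 0.02 m/s and distance of each of spool, pinjar, mug, dabber, soap from where it was at the start of the episode below 0.03 m); the robot touches nothing.
It fails at once if a bystander is knocked over or shoved away (moved more than 50 mm or tipped) (distance of any of spool, pinjar, mug, dabber, soap from where it was at the start of the episode above 0.05 m or angle between any of spool, pinjar, mug, dabber, soap's own z axis and vertical above 0.5 rad).
It also fails if it takes over 72 s, if anything falls off the work surface, if the arm or the gripper's body presses on something with over 40 N, if the wrist force passes 120 N, or if a joint passes its speed limit or range.

## Working session

There is one attempt and no reset: what is moved stays moved. The work goes in short steps, Python scripts to look and compute and a shell command to move; the robot and the scene stay as the last step left them, time stands still between calls to the robot, and variables do not carry over. Pictures are saved under pics/ and viewed, at most 10 in all, crops included, and the job is handed in when it is done.

```bash
mkdir -p pics; python3 - <<'E'
from station import ctrl,camera
import cv2,numpy as np
for n in("scene","top"):
    c=camera(n); cv2.imwrite(f"pics/{n}0.png",c["img"]); np.savez(f"{n}0.npz",**c)
    print(n,c["intrinsics"].round(1).tolist(),c["view"].round(3).tolist(),(c["range_z"]>0).mean())
o=ctrl.get_obs();print(o, ctrl.pinch_z)
E
```

```text
scene [[368.5, 0.0, 253.3], [0.0, 368.5, 193.5], [0.0, 0.0, 1.0]] [[0.711, 0.703, 0.011, -0.464], [0.562, -0.559, -0.609, -0.203], [-0.422, 0.44, -0.793, 1.433], [0.0, 0.0, 0.0, 1.0]] 0.99578857421875
top [[432.1, 0.0, 260.4], [0.0, 432.1, 190.4], [0.0, 0.0, 1.0]] [[-0.078, -0.997, 0.006, 0.133], [-0.974, 0.075, -0.215, 0.525], [0.214, -0.023, -0.977, 1.68], [0.0, 0.0, 0.0, 1.0]] 0.9960581461588541
{'time_s': 0.1, 'qpos': array([ 1.22141946e+00,  3.00444280e-01,  1.52151188e+00, -2.54521022e-05,
        1.32072259e+00, -6.65625559e-02]), 'joint_vel': array([-9.90488720e-04,  8.85259910e-04, -2.87176519e-03, -2.52222623e-04,
       -8.18498982e-05,  1.18709237e-03]), 'tau': array([-1.02566108e-03, -5.32640469e+01, -3.53289199e+01,  7.07974657e-02,
        2.35509756e-02, -3.48630795e-05]), 'ee_pos': array([0.15338966, 0.52792753, 0.20493032]), 'eef_rot': array([-3.14050732e+00, -4.76412163e-05,  2.85878463e+00]), 'force': array([-0.2283794 , -0.05919387,  0.05254269]), 'moment': array([ 0.01914331, -0.00897975,  0.04202692]), 'grip_force': 0.0, 'grip_width': 0.09401442676051286} -0.0188
```

View pics/scene0.png

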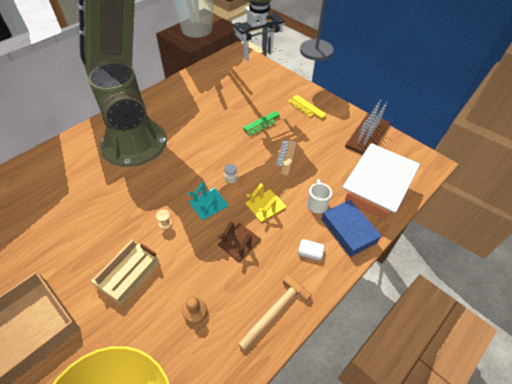

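View pics/top0.png

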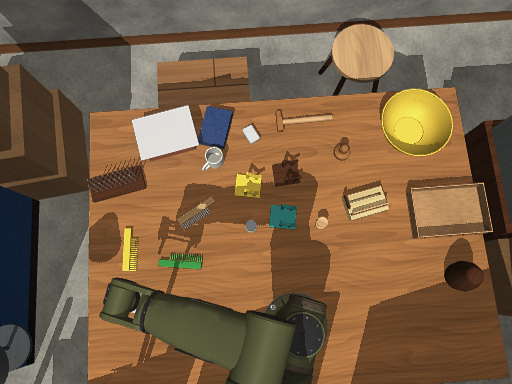

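Scene: the wood comb is at scene (286,156) and top (197,212). Its look-alikes are green at top (180,261) and yellow at (130,249), plus a hackle at (117,178) that isn't shaped like it. The dark rest is at top (287,170), with look-alikes in turquoise (284,217) and yellow (248,185). The block is at top (366,202). I choose the wooden comb and the dark rest, and check both in a crop.

```bash
cat > h.py <<'E'
import numpy as np,cv2
def cloud(c):
    K,V,Z=c["intrinsics"],c["view"],c["range_z"]
    v,u=np.mgrid[:384,:512]
    P=np.stack([(u-K[0,2])/K[0,0]*Z,(v-K[1,2])/K[1,1]*Z,Z],-1)
    return (P-V[:3,3])@V[:3,:3]
def ray(c,uv,z):
    K,V=c["intrinsics"],c["view"]
    d=np.array([(uv[0]-K[0,2])/K[0,0],(uv[1]-K[1,2])/K[1,1],1])@V[:3,:3]
    o=-V[:3,:3].T@V[:3,3]
    return o+d*(z-o[2])/d[2]
def proj(c,p):
    q=c["view"][:3,:3]@p+c["view"][:3,3]; return (c["intrinsics"]@q)[:2]/q[2]
E
python3 - <<'E'
from h import *
t=dict(np.load("top0.npz"));s=dict(np.load("scene0.npz"))
def cr(c,u,v,w,h): return cv2.resize(c["img"][v-h//2:v+h//2,u-w//2:u+w//2],(266,300),interpolation=cv2.INTER_CUBIC)
m=np.vstack([np.hstack([cr(t,u,v,62,70) for u,v in((197,212),(287,170),(366,202))]),np.hstack([cr(s,u,v,w,h) for u,v,w,h in((286,156,62,70),(240,240,62,70),(125,272,80,90))])])
cv2.imwrite("pics/crop.png",m)
for n,c in(("top",t),("scene",s)):
    P=cloud(c)
    hsv=cv2.cvtColor(c["img"],cv2.COLOR_BGR2HSV)
    print(n)
    for nm,(u0,u1,v0,v1) in (dict(comb=(170,220,190,235),rest=(270,305,148,190),block=(340,392,180,222)) if n=="top" else dict(comb=(270,300,136,178),rest=(212,266,216,268),block=(88,164,236,310))).items():
        R=P[v0:v1,u0:u1].reshape(-1,3); k=R[:,2]>0.007; Q=R[k]
        print(nm,k.sum(),np.median(R[~k][:,2]).round(4),Q.mean(0).round(3),np.percentile(Q[:,2],[5,25,50,75,95,99]).round(4))
        r=cv2.minAreaRect(Q[:,:2].astype(np.float32)*1000);print(r)
E
```

```text
top
comb 546 0.0009 [0.465 0.358 0.055] [0.0073 0.0096 0.0137 0.0179 0.0241 1.7529]
((355.14923095703125, 327.96063232421875), (496.0748596191406, 239.8347625732422), 19.816347122192383)
rest 561 0.0009 [ 0.607 -0.019  0.041] [0.0075 0.0094 0.0129 0.0214 0.072  0.7536]
((434.3971252441406, 9.410324096679688), (145.69119262695312, 577.7394409179688), 80.05329895019531)
block 1142 0.0005 [ 0.453 -0.323  0.051] [0.0087 0.0394 0.045  0.0495 0.0739 0.0808]
((388.7772521972656, -143.06094360351562), (214.28665161132812, 677.892333984375), 22.00249481201172)
scene
comb 367 -0.002 [0.483 0.348 0.021] [0.0075 0.0104 0.0126 0.0144 0.017  0.019 ]
((724.5853271484375, -7.2606201171875), (62.29354476928711, 1044.7216796875), 34.88574981689453)
rest 846 -0.0012 [ 0.617 -0.032  0.034] [0.0073 0.0089 0.0108 0.0459 0.0699 0.0805]
((773.570556640625, -204.06069946289062), (141.5657501220703, 682.747314453125), 40.445369720458984)
block 2239 -0.0008 [ 0.478 -0.335  0.059] [0.0186 0.0409 0.044  0.0468 0.0729 1.0173]
((726.3483276367188, -330.41015625), (644.6656494140625, 176.619384765625), 0.1392909288406372)
```

View pics/crop.png

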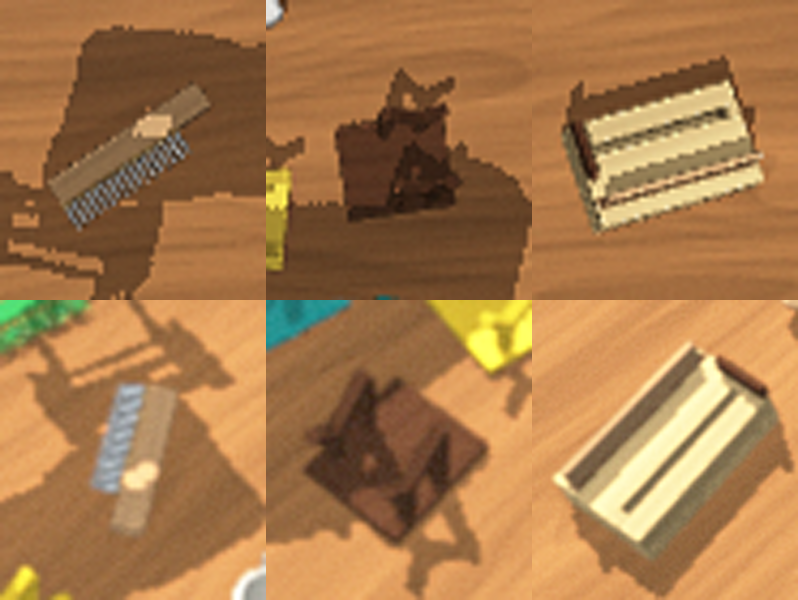

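The crop confirms the wooden two-row comb (top row left), dark rest (middle) and pale block with a dark cheek at top (343,205). In the top view the comb's grip end points up-right. Next I fit the poses.

```bash
cat >> h.py <<'E'
def near(P,c,r,z0,z1):
    Q=P.reshape(-1,3); Q=Q[np.isfinite(Q).all(1)]
    return Q[(np.hypot(*(Q[:,:2]-c).T)<r)&(Q[:,2]>z0)&(Q[:,2]<z1)]
def rect(Q):
    (c,s,a)=cv2.minAreaRect((Q[:,:2]*1000).astype(np.float32)); return np.round(c,1),np.round(s,1),round(a,1)
E
python3 - <<'E'
from h import *
for n in("top","scene"):
    P=cloud(dict(np.load(n+"0.npz")))
    print(n)
    print("comb",rect(near(P,(.475,.352),.11,.008,.03)))
    print("rest base",rect(near(P,(.613,-.03),.08,.006,.1)))
    for z in((.03,.05),(.05,.065),(.065,.095)):
        Q=near(P,(.613,-.03),.08,*z); print(z,len(Q),rect(Q)if len(Q)>2 else'')
        print((Q[::max(1,len(Q)//12)]*1000).round().astype(int).tolist())
    print("block all",rect(near(P,(.47,-.33),.13,.038,.1)))
    print("top slab",rect(near(P,(.47,-.33),.13,.038,.05)))
    for z in((.056,.069),(.069,.09)):
        Q=near(P,(.47,-.33),.13,*z);print(z,len(Q),rect(Q))
    for nm,c in dict(spool=0,).items():pass
    # obstacles: everything higher than 2 cm, clusters
    Q=P[...,2]; m=((Q>.02)&(Q<.12)&(P[...,0]>.2)).astype(np.uint8)
    k,l,st,ce=cv2.connectedComponentsWithStats(m)
    for i in range(1,k):
        if st[i,4]>25:
            R=P[l==i]; print(ce[i].round(),R.min(0).round(2),R.max(0).round(2))
E
```

```text
top
comb (array([473.9, 347.4]), array([207.9, 205. ]), 77.4)
rest base (array([614.4, -28.1]), array([146.4, 147.4]), 85.2)
(0.03, 0.05) 30 (array([606.7, -32.5]), array([81.9, 53.4]), 7.9)
[[649, -39, 49], [650, -48, 41], [644, -6, 43], [640, -55, 45], [640, -47, 33], [635, -13, 45], [580, -57, 48], [573, -48, 44], [571, -56, 48], [571, -64, 46], [569, -40, 47], [569, -48, 42], [570, -57, 35], [567, -15, 42], [568, -49, 31]]
(0.05, 0.065) 58 (array([609.2, -38.2]), array([80.8, 61.9]), 5.0)
[[652, -63, 61], [646, -66, 64], [646, -50, 56], [644, -66, 58], [643, -38, 55], [641, -58, 54], [637, -29, 61], [638, -46, 53], [581, -69, 54], [578, -44, 59], [575, -67, 62], [573, -43, 62], [573, -64, 56], [570, -30, 63], [567, -18, 60]]
(0.065, 0.095) 34 (array([607.4, -35.3]), array([82.4, 61.4]), 0.5)
[[649, -66, 70], [644, -11, 87], [646, -20, 76], [645, -4, 70], [641, -11, 81], [643, -20, 72], [637, -15, 81], [639, -28, 69], [635, -15, 72], [576, -14, 74], [575, -22, 78], [576, -31, 69], [573, -14, 70], [572, -22, 73], [571, -30, 75], [566, -17, 80], [568, -26, 70]]
block all (array([ 45
[... 2609 characters left out ...]
6]
[319. 195.] [0.65 0.23 0.02] [0.73 0.31 0.08]
[199. 191.] [ 0.38 -0.04  0.02] [0.41 0.02 0.08]
[257. 192.] [0.53 0.09 0.02] [0.55 0.16 0.08]
[209. 205.] [ 0.45 -0.05  0.02] [0.47 0.01 0.08]
[269. 206.] [0.59 0.08 0.02] [0.62 0.14 0.08]
[163. 216.] [ 0.37 -0.17  0.02] [ 0.41 -0.12  0.06]
[227. 231.] [ 0.57 -0.08  0.02] [ 0.59 -0.01  0.08]
[245. 244.] [ 0.64 -0.07  0.02] [ 0.66 -0.01  0.08]
[125. 270.] [ 0.4  -0.42  0.02] [ 0.52 -0.24  0.08]
[311. 248.] [0.75 0.07 0.02] [0.83 0.14 0.03]
[ 34. 326.] [ 0.3  -0.71  0.02] [ 0.5  -0.51  0.06]
[275. 308.] [ 0.8  -0.24  0.02] [ 0.89 -0.    0.03]
[194. 309.] [ 0.66 -0.3   0.02] [ 0.72 -0.23  0.08]
[114. 368.] [ 0.62 -0.61  0.02] [ 0.81 -0.42  0.11]
```

```bash
cat >> h.py <<'E'
from scipy.spatial.transform import Rotation as Rn
import json
def tool():
    from station import ctrl
    o=ctrl.get_obs(); open("log.jsonl","a").write(json.dumps([o["qpos"].tolist(),o["ee_pos"].tolist(),o["eef_rot"].tolist()])+"\n")
    return o["ee_pos"],Rn.from_euler("xyz",o["eef_rot"]),o
def frame(x,z):
    x=np.array(x,float);z=np.array(z,float);z/=np.linalg.norm(z);x-=z*(x@z);x/=np.linalg.norm(x)
    return Rn.from_matrix(np.c_[x,np.cross(z,x),z])
def go(p,R,p0=None,R0=None):
    """units: turn first (tool frame), then shift in the final tool frame"""
    if p0 is None: p0,R0,_=tool()
    print("turn",np.degrees((R0.inv()*R).as_rotvec()/10).round(3),"shift after",(R.inv().apply(np.array(p)-p0)/.03).round(3),"shift before",(R0.inv().apply(np.array(p)-p0)/.03).round(3))
E
python3 - <<'E'
from h import *
a=np.radians(120.7)
go([.4706,.3556,.2],frame([np.cos(a),np.sin(a),0],[0,0,-1]))
E
```

```text
turn [-6.00e-03  2.00e-03  4.31e+00] shift after [-10.338   6.159   0.164] shift before [-11.757  -2.565   0.167]
```

```bash
python3 -m inch '1 0 0 0 0 0 .9;1 0 0 0 0 0 .9;1 0 0 0 0 0 .9;1 0 0 0 0 0 .9;1 0 0 0 0 0 .71'; python3 -m inch '1 -1 .6 0 0 0 0;1 -1 .6 0 0 0 0;1 -1 .6 0 0 0 0;1 -1 .6 0 0 0 0;1 -1 .6 0 0 0 0;1 -1 .6 0 0 0 0;1 -1 .6 0 0 0 0;1 -1 .6 0 0 0 0;1 -1 .6 0 0 0 0;1 -1 .6 0 0 0 0'; python3 -m inch '1 -.34 .16 0.16 0 0 0;1 0 0 0 0 0 0;1 0 0 0 0 0 0'; cat > look.py <<'E'
import sys
from h import *
from station import camera
p,R,o=tool()
c=camera("wrist"); np.savez(sys.argv[1]+".npz",**c); cv2.imwrite(f"pics/{sys.argv[1]}.png",c["img"])
C=-c["view"][:3,:3].T@c["view"][:3,3]
print("tcp",p.round(4),"rot",R.as_matrix().round(3).tolist(),"cam in tool",R.inv().apply(C-p).round(4),"axis",R.inv().apply(c["view"][2,:3]).round(3),c["intrinsics"][0].round(1),"F",o["force"].round(2),"w",o["grip_width"],"t",o["time_s"])
E
python3 look.py w1
python3 - <<'E'
from h import *
P=cloud(dict(np.load("w1.npz")))
for z in((.009,.03),(.013,.03)):
  Q=near(P,(.474,.35),.11,*z); print(len(Q),rect(Q),np.percentile(Q[:,2],[5,50,95]).round(4))
E
```

```text
time_s: 0.72
ee_pos: [0.1534, 0.528, 0.2051]
eef_rot: [-3.141, 0.0, 2.102]
force: [0.6, -0.2, 0.1]
grip_width: 0.0942
grip_force: 0.0
time_s: 1.98
ee_pos: [0.4622, 0.3613, 0.2051]
eef_rot: [-3.141, 0.0, 2.107]
force: [0.7, -0.6, 0.1]
grip_width: 0.0939
grip_force: 0.0
time_s: 2.35
ee_pos: [0.4699, 0.3563, 0.2006]
eef_rot: [-3.141, -0.0, 2.107]
force: [0.2, 0.9, -0.2]
grip_width: 0.094
grip_force: 0.0
tcp [0.4699 0.3563 0.2006] rot [[-0.511, 0.859, -0.0], [0.859, 0.511, -0.0], [0.0, -0.0, -1.0]] cam in tool [ 0.0739  0.0002 -0.1798] axis [-0.255 -0.001  0.967] [321.9   0.  262.7] F [ 0.25  0.92 -0.21] w 0.09400847567347921 t 2.35
4810 (array([471.4, 353.2]), array([ 54.1, 170.3]), 30.8) [0.0108 0.0161 0.0177]
3700 (array([475.2, 354.9]), array([ 45.9, 169.2]), 30.9) [0.0136 0.0164 0.0178]
```

View pics/w1.png

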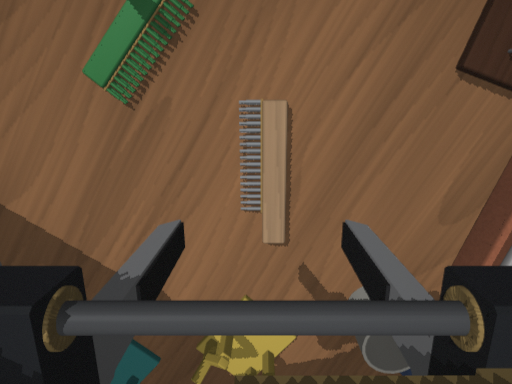

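```bash
python3 - <<'E'
from h import *
a=np.radians(120.8)
go([.4683,.3584,.003],frame([np.cos(a),np.sin(a),0],[0,0,-1]))
E
```

```text
turn [ 0.001 -0.001 -0.004] shift after [ 0.085 -0.013  6.594] shift before [ 0.084 -0.013  6.594]
```

```bash
python3 -m inch '1 .085 -.013 1 0 0 0;1 0 0 1 0 0 0;1 0 0 1 0 0 0;1 0 0 1 0 0 0;1 0 0 1 0 0 0;1 0 0 1 0 0 0;1 0 0 .59 0 0 0;1 0 0 0 0 0 0' 15; python3 -m inch '0 0 0 0 0 0 0;0 0 0 0 0 0 0;-.2 0 0 0 0 0 0;-.2 0 0 0 0 0 0;-.2 0 0 0 0 0 0;-.2 0 0 0 0 0 0' 15
```

```text
time_s: 3.4
ee_pos: [0.4687, 0.358, 0.0026]
eef_rot: [-3.141, 0.0, 2.107]
force: [-0.1, 0.7, 0.6]
grip_width: 0.0936
grip_force: 0.0
time_s: 4.15
ee_pos: [0.4692, 0.3578, 0.0031]
eef_rot: [3.141, 0.0, 2.107]
force: [0.1, -0.2, 3.2]
grip_width: 0.0538
grip_force: 15.0
```

```bash
python3 -m inch '-.2 0 0 -.5 0 0 0;-.2 0 0 -1 0 0 0;-.2 0 0 -1 0 0 0;-.2 0 0 -1 0 0 0;-.2 0 0 -1 0 0 0;-.2 0 0 -1 0 0 0;-.2 0 0 -1 0 0 0;-.2 0 0 -1 0 0 0;-.2 0 0 -.5 0 0 0' 15; python3 -m inch '-.2 0 0 0 0 0 -.9;-.2 0 0 0 0 0 -.9;-.2 0 0 0 0 0 -.9;-.2 0 0 0 0 0 -.9;-.2 0 0 0 0 0 -.9;-.2 0 0 0 0 0 -.9;-.2 0 0 0 0 0 -.9;-.2 0 0 0 0 0 0' 15;python3 - <<'E'
from h import *
a=np.radians(183.8)
go([.59,-.07,.24],frame([np.cos(a),np.sin(a),0],[0,0,-1]))
E
```

```text
time_s: 5.28
ee_pos: [0.4692, 0.3578, 0.2452]
eef_rot: [3.139, -0.0, 2.107]
force: [-0.5, 0.0, -2.0]
grip_width: 0.0536
grip_force: 15.0
time_s: 6.28
ee_pos: [0.4689, 0.3576, 0.2427]
eef_rot: [-3.141, -0.001, -3.078]
force: [-0.8, -0.7, -2.0]
grip_width: 0.0538
grip_force: 15.0
turn [-0.002 -0.004 -0.016] shift after [ -3.083 -14.49    0.089] shift before [ -3.123 -14.481   0.093]
```

```bash
python3 -m inch '-.2 -.2 -1 0 0 0 0;-.2 -.2 -1 0 0 0 0;-.2 -.2 -1 0 0 0 0;-.2 -.2 -1 0 0 0 0;-.2 -.2 -1 0 0 0 0;-.2 -.2 -1 0 0 0 0;-.2 -.2 -1 0 0 0 0;-.2 -.2 -1 0 0 0 0;-.2 -.2 -1 0 0 0 0;-.2 -.2 -1 0 0 0 0'; python3 -m inch '-.2 -.2 -1 0 0 0 0;-.2 -.2 -1 0 0 0 0;-.2 -.2 -1 0 0 0 0;-.2 -.2 -1 0 0 0 0;-.2 -.28 -.49 0 0 0 0;-.2 0 0 0 0 0 0;-.2 0 0 0 0 0 0';python3 look.py w2
python3 - <<'E'
from h import *
P=cloud(dict(np.load("w2.npz")))
for z in((.006,.015),(.006,.1),(.03,.05),(.05,.065),(.065,.1)):
  Q=near(P,(.613,-.03),.085,*z)
  if len(Q)>3: print(z,len(Q),rect(Q),np.percentile(Q[:,2],[5,50,95]).round(4))
# kinematics fit
from scipy.optimize import least_squares
from h import json
D=[json.loads(l) for l in open("log.jsonl")]
E
```

```text
time_s: 7.52
ee_pos: [0.5483, 0.0612, 0.2429]
eef_rot: [3.142, -0.0, -3.081]
force: [-0.0, -0.4, -1.4]
grip_width: 0.0538
grip_force: 15.0
time_s: 8.4
ee_pos: [0.5892, -0.0692, 0.2429]
eef_rot: [3.141, -0.0, -3.077]
force: [1.1, 0.1, -1.7]
grip_width: 0.0539
grip_force: 15.0
tcp [ 0.5892 -0.0692  0.2429] rot [[-0.998, -0.064, -0.0], [-0.064, 0.998, 0.0], [0.0, 0.0, -1.0]] cam in tool [ 7.370e-02  1.000e-04 -1.798e-01] axis [-0.254 -0.     0.967] [321.9   0.  262.7] F [ 1.08  0.15 -1.68] w 0.053868239015751294 t 8.4
(0.006, 0.015) 1711 (array([607.8,  14.6]), array([92.5, 34.4]), 4.9) [0.0091 0.0105 0.0119]
(0.006, 0.1) 1733 (array([608.2,   9.7]), array([92.5, 44.1]), 4.9) [0.0091 0.0105 0.012 ]
(0.065, 0.1) 20 (array([603.9, -11.8]), array([69.8,  3. ]), 3.8) [0.067  0.0748 0.0772]
```

View pics/w2.png

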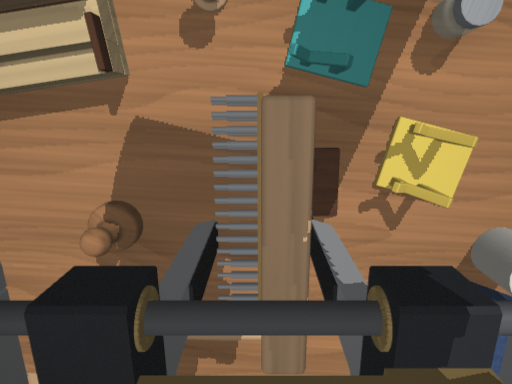

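```bash
python3 -m inch '-.2 0 -1 0 0 0 0;-.2 0 -1 0 0 0 0;-.2 0 -1 0 0 0 0;-.2 0 -1 0 0 0 0;-.2 0 0 0 0 0 0;-.2 0 0 0 0 0 0' >/dev/null;python3 look.py w3
cat > kin.py <<'E'
from h import *
from scipy.optimize import least_squares
def fk(q,L):
    d1,a1,a2,e,d4,d6=L
    A=Rn.from_euler("ZY",[q[0],q[1]]);p=np.array([0,0,d1])+Rn.from_euler("Z",q[0]).apply([a1,0,0])+A.apply([0,0,a2])
    B=A*Rn.from_euler("Y",q[2]);p=p+B.apply([e,0,d4])
    C=B*Rn.from_euler("ZYZ",[q[3],q[4],q[5]+np.pi/2]);return p+C.apply([0,0,d6]),C
def fit():
    D=[json.loads(l) for l in open("log.jsonl")]
    r=least_squares(lambda L:np.concatenate([fk(q,L)[0]-p for q,p,_ in D])*1e3,[.3,0,.4,0,.4,.25])
    # rotation check
    er=max((fk(q,r.x)[1].inv()*Rn.from_euler("xyz",t)).magnitude() for q,p,t in D)
    return r.x,np.abs(r.fun).max(),er,np.linalg.svd(r.jac)[1]
def ik(p,R,q0,L):
    lo=[-3.03,-.79,.23,-1.04,0,-2.55];hi=[3.03,2.21,2.52,4.18,3.07,2.55]
    def f(q):
        pp,C=fk(q,L);return np.r_[(pp-p)*10,(C.inv()*R).as_rotvec()]
    r=least_squares(f,np.clip(q0,np.array(lo)+.01,np.array(hi)-.01),bounds=(lo,hi));return r.x,np.abs(r.fun).max()
E
python3 - <<'E'
from kin import *
P=cloud(dict(np.load("w3.npz")))
for z in((.006,.015),(.006,.1),(.03,.05),(.05,.065),(.065,.1)):
  Q=near(P,(.613,-.03),.085,*z)
  if len(Q)>3: print(z,len(Q),rect(Q),np.percentile(Q[:,2],[5,50,95]).round(4),Q.min(0).round(3),Q.max(0).round(3))
print(fit(),sum(1 for _ in open("log.jsonl")))
E
```

```text
tcp [ 0.5971 -0.1887  0.243 ] rot [[-0.998, -0.065, 0.0], [-0.065, 0.998, 0.0], [-0.0, 0.0, -1.0]] cam in tool [ 7.370e-02  1.000e-04 -1.798e-01] axis [-0.254  0.     0.967] [321.9   0.  262.7] F [ 0.42 -0.14 -2.12] w 0.0539263439336396 t 9.2
(0.006, 0.015) 4230 (array([609.8, -21.1]), array([ 91.2, 105.7]), 4.7) [0.009  0.0105 0.0119] [ 0.56  -0.077  0.006] [0.659 0.035 0.015]
(0.006, 0.1) 6041 (array([609.8, -21.1]), array([ 91.2, 105.7]), 4.7) [0.0093 0.011  0.0717] [ 0.56  -0.077  0.006] [0.659 0.035 0.081]
(0.03, 0.05) 366 (array([611.5, -35.4]), array([82.2, 52.2]), 4.6) [0.0319 0.0459 0.0496] [ 0.569 -0.062  0.03 ] [ 0.654 -0.007  0.05 ]
(0.05, 0.065) 757 (array([611.8, -41.6]), array([82. , 64.2]), 4.8) [0.0511 0.0583 0.0637] [ 0.569 -0.076  0.05 ] [ 0.655 -0.007  0.065]
(0.065, 0.1) 505 (array([610.2, -21. ]), array([82. , 22.9]), 5.1) [0.0659 0.0732 0.0794] [ 0.569 -0.036  0.065] [ 0.652 -0.007  0.081]
(array([63.46288128,  0.34788572, -0.16634495,  0.21391365,  0.37307659,
       62.80799331]), np.float64(34.86122655737017), 7.508230938986336e-16, array([4.85267965e+03, 3.52355603e+03, 1.54084421e+02, 9.76022448e+01,
       5.27870456e+01, 4.31962861e-01])) 6
```

```bash
python3 - <<'E'
import re
s=open("kin.py").read()
s=s.replace("[.3,0,.4,0,.4,.25])","[.3,.01,.4,.01,.4,.25],bounds=([.1,-.12,.2,-.12,.2,.1],[.6,.12,.7,.12,.7,.45]))")
open("kin.py","w").write(s)
E
cat > geo.py <<'E'
from h import *
a=np.radians(4.7)
rx=np.array([-np.sin(a),np.cos(a),0]); ry=np.array([-np.cos(a),-np.sin(a),0]); ez=np.array([0,0,1.])
O=np.array([.6098,-.0211,0]); foot=O-.03*rx+.045*ez
u=(rx+ez)/2**.5; n=(ez-rx)/2**.5
E
python3 - <<'E'
from kin import *
from geo import *
P=cloud(dict(np.load("w3.npz")))
Q=near(P,(.613,-.03),.085,.048,.078)-O
X=np.c_[Q@rx,Q@ry,Q[:,2]]
for s in(-1,1):
    k=abs(X[:,1]-s*.035)<.008; w=(X[k,0]-X[k,2])  # expected -.075 on face
    print("rail",s,k.sum(),np.percentile(w,[10,25,40,50,60]).round(4), X[k,1].min().round(4),X[k,1].max().round(4))
L,e,_,sv=fit();print(L.round(4),e,sv.round(2))
q=tool()[2]["qpos"]
R1=frame(ry,-n); T=foot+u*.029+n*.005
for d in(.08,0): 
    print(*ik(T+n*d,R1,q+[0,0,0,.6,.3,0],L))
    go(T+n*d,R1)
# second grasp: tool z=-u, tool y along +-n ; grasp TCP at comb y=-4
T2=foot+u*(.026+.004)+n*.008
for sx in(1,-1):
    R2=frame(sx*ry,-u); print(sx,*ik(T2,R2,q+[0,0,0,-.6,.3,0],L),*ik(T2-R2.apply([0,0,.08]),R2,q+[0,0,0,-.6,.3,0],L))
E
```

```text
rail -1 648 [-0.1075 -0.077  -0.0757 -0.0752 -0.0746] -0.0415 -0.029
rail 1 634 [-0.1086 -0.0777 -0.0759 -0.0752 -0.0749] 0.0282 0.0407
[0.4026 0.001  0.4225 0.0414 0.4473 0.45  ] 35.9895453056005 [4.85268e+03 3.52356e+03 1.54080e+02 9.76000e+01 5.27900e+01 4.30000e-01]
[-0.56597085  0.98778797  0.93084788  0.60790426  1.73170473 -2.27927563] 9.531264666406969e-14
turn [-4.499  0.038 -0.089] shift after [-0.878 -0.499  5.04 ] shift before [-0.824  3.224  3.917]
[-0.50392324  0.98581357  1.0792992   0.63003537  1.57954127 -2.31817198] 2.220446049250313e-15
turn [-4.499  0.038 -0.089] shift after [-0.878 -0.499  7.706] shift before [-0.793  5.109  5.803]
1 [ 0.4487362   0.82996803  1.37290812 -0.74182141  1.35591701 -0.88023395] 6.466251145642588e-13 [ 0.52745341  0.78894017  1.28959383 -0.69455333  1.49313891 -0.91238949] 1.0364278879571032e-13
-1 [ 0.62480933  0.82059008  1.67314278 -1.04        1.23799864 -2.55      ] 1.050096093593862 [ 0.73106523  0.70754692  1.72454856 -1.04        1.27696719 -2.55      ] 1.028122636196491
```

```bash
python3 - <<'E'
s=open("kin.py").read()
s=s.replace("d1,a1,a2,e,d4,d6=L","d1,a1,a2,e,d4,d6,b=L").replace("[a1,0,0]","[a1,b,0]").replace("[.3,.01,.4,.01,.4,.25]","[.3,.01,.4,.01,.4,.25,.03]").replace(",.1],[",",.1,-.1],[").replace(",.45])",",.45,.1])")
open("kin.py","w").write(s)
E
cat > ikc.py <<'E'
from kin import *
from geo import *
L,e,_,sv=fit();print(L.round(4),e.round(2),sv.round(2))
q=tool()[2]["qpos"];print("q",q.round(2))
R1=frame(ry,-n); T=foot+u*.029+n*.005
for d in(.12,.08,0): print(d,*[np.round(x,2) for x in ik(T+n*d,R1,q+[0,0,0,.6,.3,0],L)])
T2=foot+u*(.026+.004)+n*.008
for tilt in(0,20,-20):
    R2=frame(ry,-u)*Rn.from_euler("y",tilt,degrees=True); print(tilt,*[np.round(x,2) for d in(0,.08) for x in ik(T2-R2.apply([0,0,d]),R2,q+[0,0,0,-.6,.3,0],L)])
E
python3 ikc.py
```

```text
[ 0.2212 -0.      0.4242  0.0409  0.4475  0.2706  0.0366] 0.0 [5.93573e+03 4.32480e+03 3.00000e+03 2.12110e+02 1.24110e+02 5.35000e+01
 4.10000e-01]
q [-0.36  0.45  1.23  0.    1.46 -2.  ]
0.12 [-0.51  0.76  1.13  0.64  1.72 -2.22] 0.0
0.08 [-0.47  0.76  1.2   0.65  1.64 -2.24] 0.0
0 [-0.4   0.78  1.32  0.68  1.5  -2.27] 0.0
0 [ 0.2   0.68  1.49 -0.84  1.23 -1.05] 0.0 [ 0.29  0.63  1.43 -0.79  1.37 -1.09] 0.0
20 [ 0.16  0.87  1.17 -0.69  1.62 -1.18] 0.0 [ 0.23  0.89  1.01 -0.67  1.77 -1.23] 0.0
-20 [ 0.18  0.54  1.74 -1.04  0.88 -0.9 ] 0.05 [ 0.3   0.42  1.79 -1.04  0.99 -0.86] 0.0
```

```bash
python3 -m inch '-.2 0 0 0 -.6 0 0;-.2 0 0 0 -.6 0 0;-.2 0 0 0 -.6 0 0;-.2 0 0 0 -.6 0 0;-.2 0 0 0 -.6 0 0;-.2 0 0 0 -.6 0 0;-.2 0 0 0 -.6 0 0;-.2 0 0 0 -.3 .04 -.09;-.2 0 0 0 0 0 0' 15;python3 -m inch '-.2 -.17 -.1 .8 0 0 0;-.2 -.17 -.1 .8 0 0 0;-.2 -.17 -.1 .8 0 0 0;-.2 -.17 -.1 .8 0 0 0;-.2 -.17 -.1 .8 0 0 0;-.2 0 0 .8 0 0 0;-.2 0 0 0 0 0 0;-.2 0 0 0 0 0 0' 15; python3 - <<'E'
from kin import *
from geo import *
R1=frame(ry,-n); T=foot+u*.029+n*.005
go(T,R1)
p,R,o=tool();print(o["qpos"].round(2))
E
python3 look.py w4 
```

```text
time_s: 10.38
ee_pos: [0.5972, -0.1895, 0.2423]
eef_rot: [2.357, 0.005, -3.06]
force: [0.0, 0.0, -0.8]
grip_width: 0.0539
grip_force: 15.0
time_s: 11.38
ee_pos: [0.6162, -0.0972, 0.132]
eef_rot: [2.358, 0.007, -3.06]
force: [-0.2, -0.0, -1.2]
grip_width: 0.0535
grip_force: 15.0
turn [-0.01   0.033  0.026] shift after [0.005 0.009 2.975] shift before [0.022 0.015 2.975]
[-0.48  0.76  1.19  0.65  1.65 -2.24]
tcp [ 0.6162 -0.0972  0.132 ] rot [[-0.997, -0.063, -0.052], [-0.081, 0.706, 0.704], [-0.007, 0.706, -0.708]] cam in tool [ 0.0737  0.0005 -0.1796] axis [-0.253 -0.     0.967] [321.9   0.  262.7] F [-0.19 -0.05 -1.18] w 0.05347041445030318 t 11.375
```

```bash
python3 - <<'E'
from h import *
c=dict(np.load("w4.npz"));P=cloud(c).reshape(-1,3)
p=np.array([.6162,-.0972,.132]);p,R,_=tool()
X=R.inv().apply(P-p)*1000
k=(abs(X[:,1])<40)&(abs(X[:,2])<22)&(X[:,0]>15)&(X[:,0]<110)
Q=X[k];B=Q[Q[:,1]>4];T=Q[Q[:,1]<-4]
print(len(B),len(T),np.percentile(B[:,2],[10,50,90]),np.percentile(T[:,2],[10,50,90]),Q.max(0),Q.min(0))
A=np.c_[B[:,:2],np.ones(len(B))];print(np.linalg.lstsq(A,B[:,2],rcond=None)[0], rect(Q/1000))
E
```

```text
5396 3129 [-13.87399143 -13.03823091 -12.09702396] [-9.23576234 -7.91255312 -4.85224191] [80.48077151 27.54555839 -2.03188129] [ 15.00332836 -26.77321391 -15.42884697]
[ 1.85369315e-03  2.15178350e-02 -1.34196668e+01] (array([47.7,  0.4]), array([54.2, 65.6]), 89.7)
```

```bash
python3 -m inch '-.2 .01 .01 .6 0 .03 .03;-.2 0 0 .6 0 0 0;-.2 0 0 .6 0 0 0;-.2 0 0 .6 0 0 0;-.2 0 0 .4 0 0 0;-.2 0 0 .15 0 0 0;-.2 0 0 0 0 0 0;-.2 0 0 0 0 0 0' 15;python3 -m inch '-.2 0 -.05 .05 0 0 0;-.2 0 0 0 0 0 0' 3
```

```text
time_s: 12.42
ee_pos: [0.6107, -0.0347, 0.0687]
eef_rot: [2.357, -0.001, -3.061]
force: [-0.6, -0.0, -1.2]
grip_width: 0.0536
grip_force: 15.0
time_s: 12.68
ee_pos: [0.6106, -0.0341, 0.0666]
eef_rot: [2.356, -0.001, -3.061]
force: [0.6, 3.5, 2.5]
grip_width: 0.054
grip_force: 3.0
```

```bash
python3 -m inch '.25 0 0 0 0 0 0;.5 0 0 0 0 0 0;.5 0 0 0 0 0 0;.5 0 0 0 0 0 0;.5 0 0 0 0 0 0' 15;python3 -m inch '.5 0 0 -.3 0 0 0;.5 0 0 -.6 0 0 0;.5 0 0 -.9 0 0 0;.5 0 0 -1 0 0 0;.5 0 0 -1 0 0 0;.5 0 0 0 0 0 0'; python3 look.py w5
```

```text
time_s: 13.3
ee_pos: [0.6104, -0.0343, 0.0662]
eef_rot: [2.356, -0.002, -3.061]
force: [-0.3, -0.4, -0.4]
grip_width: 0.0707
grip_force: 0.0
time_s: 14.05
ee_pos: [0.6176, -0.1166, 0.1487]
eef_rot: [2.358, 0.001, -3.063]
force: [0.6, -0.3, 0.1]
grip_width: 0.0705
grip_force: 0.0
tcp [ 0.6176 -0.1166  0.1487] rot [[-0.997, -0.057, -0.054], [-0.079, 0.706, 0.703], [-0.001, 0.706, -0.709]] cam in tool [ 0.0737  0.0005 -0.1796] axis [-0.253 -0.     0.967] [321.9   0.  262.7] F [ 0.57 -0.29  0.11] w 0.07052763409369628 t 14.05
```

View pics/w5.png

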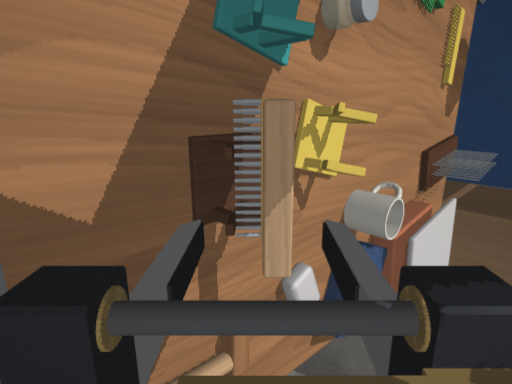

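```bash
python3 - <<'E'
from h import *
from geo import *
P=cloud(dict(np.load("w5.npz")))
Q=near(P,(.613,-.03),.13,.03,.14)-foot
X=np.c_[Q@ry,Q@u,Q@n]*1000   # comb: x, -(y-26), z
B=X[(X[:,2]>12)&(X[:,2]<22)&(X[:,1]>20)&(X[:,1]<62)]
print(len(B),rect(B/1000),B.min(0),B.max(0),np.median(B[:,2]))
A=np.c_[B[:,:2],np.ones(len(B))];print(np.linalg.lstsq(A,B[:,2],rcond=None)[0])
b=np.radians(101.7);bx=np.array([np.cos(b),np.sin(b),0])
R=frame(bx,[0,0,-1]);T=np.array([.498,-.415,.25])
p0,R0,_=tool()
Rv=R0*Rn.from_rotvec([np.pi/4,0,0])
go(T,R,p0,R0);print((Rv.inv()*R).as_rotvec()*18/np.pi)
E
```

```text
5901 (array([-4.3, 37.3]), array([170. ,  34.7]), 0.1) [-89.31172739  20.00329659  12.00240025] [80.68469993 54.77712284 18.82324481] 16.003526513634437
[-3.01514751e-03  3.38048943e-02  1.44605163e+01]
turn [ 3.666 -3.24   7.824] shift after [-8.975 -5.914 -3.426] shift before [ 4.755 -4.405 -9.234]
[-6.32927637e-03  1.09576925e-03  8.28582280e+00]
```

```bash
python3 -m inch '.5 0 0 -1 0 0 0;.5 0 0 -1 0 0 0;.5 0 0 -1 .9 0 0;.5 0 0 0 .9 0 0;.5 0 0 0 .9 0 0;.5 0 0 0 .9 0 0;.5 0 0 0 .9 0 0;.5 0 0 0 0 0 .9;.5 0 0 0 0 0 .9;.5 0 0 0 0 0 .9'; python3 -m inch '.5 0 0 0 0 0 .9;.5 0 0 0 0 0 .9;.5 0 0 0 0 0 .9;.5 0 0 0 0 0 .9;.5 0 0 0 0 0 .9;.5 0 0 0 0 0 .9;.5 0 0 0 0 0 0'; python3 - <<'E'
from h import *
b=np.radians(101.7);bx=np.array([np.cos(b),np.sin(b),0])
R=frame(bx,[0,0,-1]);go([.498,-.415,.25],R)
E
```

```text
time_s: 15.35
ee_pos: [0.622, -0.1769, 0.2093]
eef_rot: [-3.141, -0.003, 2.747]
force: [-0.2, -0.2, -0.2]
grip_width: 0.0705
grip_force: 0.0
time_s: 16.23
ee_pos: [0.622, -0.1772, 0.2095]
eef_rot: [-3.139, -0.001, 1.811]
force: [-0.1, -0.3, -0.6]
grip_width: 0.0707
grip_force: 0.0
turn [-0.016 -0.006  0.204] shift after [-6.922 -5.655 -1.351] shift before [-6.715 -5.902 -1.341]
```

```bash
python3 -m inch '.5 0 0 -.68 0 0 .2;.5 0 0 -.67 0 0 0;.5 -.99 -.81 0 0 0 0;.5 -.99 -.81 0 0 0 0;.5 -.99 -.81 0 0 0 0;.5 -.99 -.81 0 0 0 0;.5 -.99 -.81 0 0 0 0;.5 -.99 -.81 0 0 0 0;.5 -.99 -.81 0 0 0 0;.5 0 0 0 0 0 0'; python3 -m inch '.5 0 0 0 0 0 0;.5 0 0 0 0 0 0';python3 look.py w6; cat > blk.py <<'E'
import sys
from h import *
c=dict(np.load(sys.argv[1]+".npz"));P=cloud(c)
for z in((.04,.05),(.04,.1),(.068,.09)):
  Q=near(P,(.458,-.331),.12,*z); print(z,len(Q),rect(Q),np.median(Q[:,2]).round(4))
# slot: pixels deeper than top inside the block
Q=near(P,(.48,-.327),.09,.005,.038)
print("slot",len(Q),rect(Q))
E
python3 blk.py w6
```

```text
time_s: 17.48
ee_pos: [0.4964, -0.4174, 0.2503]
eef_rot: [-3.139, -0.001, 1.775]
force: [-0.4, 0.8, -0.3]
grip_width: 0.0701
grip_force: 0.0
time_s: 17.73
ee_pos: [0.4983, -0.4148, 0.2511]
eef_rot: [-3.14, -0.0, 1.776]
force: [-0.6, 0.1, 0.4]
grip_width: 0.0705
grip_force: 0.0
tcp [ 0.4983 -0.4148  0.2511] rot [[-0.204, 0.979, -0.002], [0.979, 0.204, -0.0], [0.0, -0.002, -1.0]] cam in tool [ 0.074   0.0002 -0.1798] axis [-0.255 -0.001  0.967] [321.9   0.  262.7] F [-0.61  0.11  0.38] w 0.07050994581249787 t 17.725
(0.04, 0.05) 9936 (array([ 455.7, -329.8]), array([100.2, 159.8]), 11.8) 0.0457
(0.04, 0.1) 11867 (array([ 455.7, -329.8]), array([100.2, 159.8]), 11.8) 0.0459
(0.068, 0.09) 987 (array([ 429.1, -337.6]), array([  6.6, 148.4]), 11.9) 0.0753
slot 1189 (array([ 477.3, -325.1]), array([ 11.2, 136.8]), 11.8)
```

View pics/w6.png

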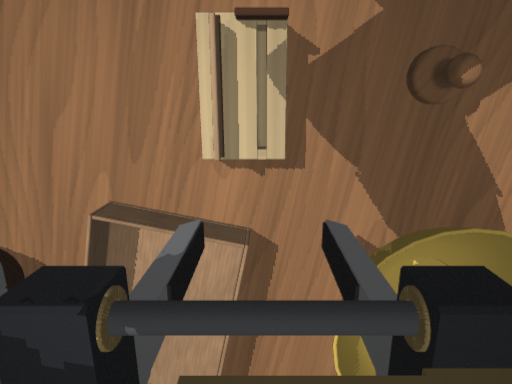

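```bash
cat >> geo.py <<'E'
R2=frame(ry,-u)
T2=foot+u*.031+n*.008+ry*(-.0003)
bb=np.radians(101.8);bx=np.array([np.cos(bb),np.sin(bb),0]);by=np.array([-np.sin(bb),np.cos(bb),0]);SL=np.array([.4773,-.3252,.045])
E
python3 - <<'E'
from kin import *
from geo import *
L,*_=fit()
q=tool()[2]["qpos"]
C=np.vstack([cloud(dict(np.load(f))).reshape(-1,3) for f in("scene0.npz","top0.npz","w2.npz")])
C=C[np.isfinite(C).all(1)&(C[:,2]>.015)&(C[:,2]<.12)&(C[:,0]>.5)&(C[:,0]<.75)&(C[:,1]>-.1)&(C[:,1]<.35)]
for tilt in(0,8,15):
  for d in(0,.09):
    R=R2*Rn.from_euler("y",tilt,degrees=True);T=T2-R.apply([0,0,d])
    X=R.inv().apply(C-T)*1000
    k=(abs(X[:,0])<42)&(abs(X[:,1])<93)&(X[:,2]<-80)
    print(tilt,d,k.sum(),X[k].max(0).round() if k.any() else '', C[k].mean(0).round(3) if k.any() else '',*[np.round(v,2) for v in ik(T,R,q+[.5,0,0,-.6,.0,0],L)])
V=T2+u*.13+ez*.12
print("via",V);go(V,R2)
E
```

```text
0 0 1 [  7.  93. -84.] [0.594 0.089 0.066] [ 0.2   0.68  1.49 -0.84  1.23 -1.05] 0.0
0 0.09 0   [ 0.3   0.62  1.41 -0.78  1.39 -1.09] 0.0
8 0 1 [ 18.  93. -82.] [0.594 0.089 0.066] [ 0.19  0.76  1.36 -0.77  1.39 -1.12] 0.0
8 0.09 0   [ 0.28  0.72  1.25 -0.72  1.55 -1.15] 0.0
15 0 0   [ 0.18  0.82  1.25 -0.72  1.52 -1.16] 0.0
15 0.09 0   [ 0.26  0.82  1.1  -0.68  1.69 -1.2 ] 0.0
via [0.60369244 0.05684901 0.28450105]
turn [ 3.664 -3.252 -7.83 ] shift after [ -4.792  10.095 -11.664] shift before [14.682  6.642 -1.117]
```

```bash
python3 -m inch '-.15 0 0 -.1 0 0 -.83;-.15 0 0 -.1 0 0 -.83;-.15 0 0 -.1 0 0 -.83;-.15 0 0 -.1 0 0 -.83;-.15 0 0 -.1 0 0 -.83;-.15 0 0 -.1 0 0 -.83;-.15 0 0 -.1 0 0 -.83;-.15 0 0 -.1 0 0 -.83;-.15 0 0 -.1 0 0 -.83;-.15 0 0 -.2 0 0 -.82'; python3 - <<'E'
from geo import *
go(T2+u*.13+ez*.12,frame(ry,[0,0,-1]))
E
```

```text
time_s: 19.02
ee_pos: [0.4981, -0.4152, 0.2841]
eef_rot: [3.141, -0.002, -3.056]
force: [-1.0, -0.0, -0.4]
grip_width: 0.0404
grip_force: 0.0
turn [ 0.002 -0.011  0.019] shift after [-4.7970e+00  1.5393e+01 -1.3000e-02] shift before [-4.849 15.377 -0.017]
```

```bash
python3 -m inch '-.15 -.3 .96 0 0 0 0;-.15 -.3 .96 0 0 0 0;-.15 -.3 .96 0 0 0 0;-.15 -.3 .96 0 0 0 0;-.15 -.3 .96 0 0 0 0;-.15 -.3 .96 0 0 0 0;-.15 -.3 .96 0 0 0 0;-.15 -.3 .96 0 0 0 0;-.15 -.3 .96 0 0 0 0;-.15 -.3 .96 0 0 0 0' >/dev/null; python3 -m inch '-.15 -.3 .96 0 0 0 0;-.15 -.3 .96 0 0 0 0;-.15 -.3 .96 0 0 0 0;-.15 -.3 .96 0 0 0 0;-.15 -.3 .96 0 0 0 0;-.15 -.3 .96 0 0 0 0;-.15 0 0 0 0 0 0' ;python3 -m inch '-.15 0 0 0 .75 0 0;-.15 0 0 0 .75 0 0;-.15 0 0 0 .75 0 0;-.15 0 0 0 .75 0 0;-.15 0 0 0 .75 0 0;-.15 0 0 0 .75 0 0;-.15 0 0 0 0 0 0;-.15 0 0 0 0 0 0'; python3 - <<'E'
from geo import *
go(T2+u*.09,R2)
print(tool()[2]["qpos"].round(2))
E
```

```text
time_s: 21.15
ee_pos: [0.6048, 0.057, 0.2838]
eef_rot: [3.141, -0.002, -3.059]
force: [0.9, -0.2, -0.1]
grip_width: 0.0401
grip_force: 0.0
time_s: 22.15
ee_pos: [0.605, 0.0543, 0.2845]
eef_rot: [-2.359, -0.001, -3.063]
force: [0.0, 0.2, 0.3]
grip_width: 0.0395
grip_force: 0.0
turn [ 0.017 -0.018 -0.01 ] shift after [0.036 2.89  4.099] shift before [0.028 2.878 4.107]
[ 0.34  0.5   1.24 -0.75  1.63 -1.27]
```

```bash
python3 -m inch '-.15 .01 .72 1 0 0 0;-.15 .01 .72 1 0 0 0;-.15 .01 .72 1 0 0 0;-.15 .01 .72 1 0 0 0;-.15 0 0 .1 .015 -.015 -.01;-.15 0 0 0 0 0 0;-.15 0 0 0 0 0 0'; python3 look.py w7; python3 - <<'E'
from geo import *
go(T2,R2)
p,R,_=tool()
P=cloud(dict(np.load("w7.npz"))).reshape(-1,3)
X=R.inv().apply(P-p)*1000
k=(abs(X[:,1])<25)&(X[:,2]>50)&(X[:,2]<85)&(abs(X[:,0])<95);Q=X[k]
# top edge face of the back: expected tool z ~ 90-24=66
h=Q[abs(Q[:,2]-np.percentile(Q[:,2],20))<4];print(len(Q),np.percentile(Q[:,2],[1,5,20,50]).round(1),rect(h/1000))
E
```

```text
time_s: 23.02
ee_pos: [0.6061, 0.0291, 0.1378]
eef_rot: [-2.354, 0.002, -3.06]
force: [0.3, 0.7, -0.6]
grip_width: 0.0402
grip_force: 0.0
tcp [0.6061 0.0291 0.1378] rot [[-0.997, -0.056, 0.059], [-0.082, 0.704, -0.706], [-0.002, -0.708, -0.706]] cam in tool [ 0.0738 -0.0003 -0.1797] axis [-0.255  0.     0.967] [321.9   0.  262.7] F [ 0.3   0.74 -0.58] w 0.04018212669069506 t 23.025
turn [-0.011  0.006 -0.006] shift after [2.000e-03 1.900e-02 3.041e+00] shift before [0.005 0.025 3.041]
4592 [65.9 66.4 67.  67.8] (array([-4.7,  4.1]), array([ 22.8, 168.6]), 89.9)
```

View pics/w7.png

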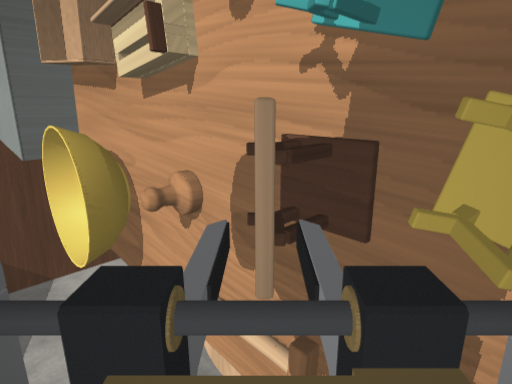

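```bash
python3 -m inch '-.15 0 .02 .6 0 0 0;-.15 0 0 .6 0 0 0;-.15 0 0 .6 0 0 0;-.15 0 0 .6 0 0 0;-.15 0 0 .4 0 0 0;-.15 0 0 .2 0 0 0;-.15 0 0 0 0 0 0;-.15 0 0 0 0 0 0' 35; python3 -m inch '-.5 0 0 0 0 0 0;-.9 0 0 0 0 0 0;-.9 0 0 0 0 0 0;-.9 0 0 0 0 0 0;-.9 0 0 0 0 0 0'
```

```text
time_s: 24.08
ee_pos: [0.6108, -0.0339, 0.0724]
eef_rot: [-2.354, -0.0, -3.059]
force: [0.6, -0.2, 0.0]
grip_width: 0.0398
grip_force: 0.0
time_s: 24.7
ee_pos: [0.6108, -0.0346, 0.0725]
eef_rot: [-2.353, -0.001, -3.06]
force: [-1.5, -4.6, 6.3]
grip_width: 0.0156
grip_force: 35.0
```

```bash
python3 -m inch '-.9 0 -.1 -.2 0 0 0;-.9 0 -.3 -.5 0 0 0;-.9 0 -.5 -.8 0 0 0;-.9 0 -.5 -1 0 0 0;-.9 0 -.5 -1 0 0 0;-.9 0 -.8 -1 0 0 0;-.9 0 -.8 -1 0 0 0;-.9 0 -.8 -.5 0 0 0;-.9 0 0 0 0 0 0'; python3 look.py w8; python3 - <<'E'
from geo import *
p,R,_=tool()
P=cloud(dict(np.load("w8.npz"))).reshape(-1,3)
X=R.inv().apply(P-p)*1000
k=(abs(X[:,1])<22)&(X[:,2]>-35)&(X[:,2]<45)&(X[:,0]<100)&(X[:,0]>-100);Q=X[k]
e=Q[(Q[:,0]>15)&(Q[:,2]<-18)]
print(len(Q),len(e),np.percentile(e[:,2],[5,50,95]).round(1),rect(e/1000),e[:,0].max(),np.linalg.lstsq(np.c_[e[:,:2],np.ones(len(e))],e[:,2],rcond=None)[0])
# target above slot
go(SL+bx*(-.016)+ez*.12,frame(bx,[0,0,-1]))
E
```

```text
time_s: 25.82
ee_pos: [0.608, 0.0026, 0.2928]
eef_rot: [-2.355, 0.003, -3.059]
force: [-0.4, 0.4, -1.3]
grip_width: 0.0154
grip_force: 35.0
tcp [0.608  0.0026 0.2928] rot [[-0.997, -0.056, 0.06], [-0.082, 0.704, -0.706], [-0.003, -0.708, -0.706]] cam in tool [ 0.0738 -0.0003 -0.1797] axis [-0.255  0.     0.967] [321.9   0.  262.7] F [-0.36  0.38 -1.28] w 0.015393535402617255 t 25.825
8487 4120 [-26.1 -24.9 -23.1] (array([46.8, -1.8]), array([63.6, 16.1]), 0.0) 78.57034339952925 [ 3.97149744e-03  1.58736633e-04 -2.50126308e+01]
turn [-3.679  3.251  7.827] shift after [-10.341  -6.488   4.192] shift before [ 5.163 -4.839 10.795]
```

```bash
python3 -m inch '-.9 0 0 0 -.75 0 0;-.9 0 0 0 -.75 0 0;-.9 0 0 0 -.75 0 0;-.9 0 0 0 -.75 0 0;-.9 0 0 0 -.75 0 0;-.9 0 0 0 -.75 0 0;-.9 0 0 0 0 0 .6;-.9 0 0 0 0 0 .8;-.9 0 0 0 0 0 .8;-.9 0 0 0 0 0 .8' >/dev/null; python3 -m inch '-.9 0 0 0 0 0 .8;-.9 0 0 0 0 0 .8;-.9 0 0 0 0 0 .8;-.9 0 0 0 0 0 .8;-.9 0 0 0 0 0 .8;-.9 0 0 0 0 0 .8;-.9 0 0 0 0 0 .5;-.9 0 0 0 0 0 0'; python3 - <<'E'
from geo import *
go(SL+bx*(-.0136)+by*(-.0018)+ez*.12,frame(bx,[0,0,-1]))
E
```

```text
time_s: 28.12
ee_pos: [0.6075, 0.0026, 0.2888]
eef_rot: [-3.138, 0.002, 1.775]
force: [0.4, 0.3, -1.9]
grip_width: 0.0157
grip_force: 35.0
turn [-0.022  0.009 -0.007] shift after [-10.261  -6.421   4.128] shift before [-10.262  -6.392   4.169]
```

```bash
python3 -m inch '-.9 -.93 -.58 0 -.02 .01 0;-.9 -.93 -.58 0 0 0 0;-.9 -.93 -.58 0 0 0 0;-.9 -.93 -.58 0 0 0 0;-.9 -.93 -.58 0 0 0 0;-.9 -.93 -.58 0 0 0 0;-.9 -.93 -.58 0 0 0 0;-.9 -.93 -.58 0 0 0 0;-.9 -.93 -.58 0 0 0 0;-.9 -.93 -.58 0 0 0 0'>/dev/null; python3 -m inch '-.9 -.96 -.62 0 0 0 0;-.9 0 0 .8 0 0 0;-.9 0 0 .8 0 0 0;-.9 0 0 .8 0 0 0;-.9 0 0 .8 0 0 0;-.9 0 0 .5 0 0 0;-.9 0 0 0 0 0 0;-.9 0 0 0 0 0 0;-.9 0 0 0 0 0 0'; python3 look.py w9; cat > chk.py <<'E'
import sys
from geo import *
p,R,_=tool()
X=R.inv().apply(cloud(dict(np.load(sys.argv[1]+".npz"))).reshape(-1,3)-p)*1000
e=X[(abs(X[:,1])<22)&(X[:,0]>15)&(X[:,0]<100)&(X[:,2]<-18)&(X[:,2]>-32)]
print("comb edge",len(e),rect(e/1000),e[:,0].max().round(1),np.median(e[:,2]).round(1))
h=(p[2]-.045)*1000  # block top at tool z = h
k=(abs(X[:,2]-h)<5)&(abs(X[:,0])<110)&(abs(X[:,1])<100);B=X[k];print("block top",len(B),rect(B/1000),B.min(0),B.max(0))
b=X[(X[:,2]<h-24)&(X[:,2]>h-34)&(X[:,1]>-80)&(X[:,1]>30)&(X[:,1]<75)|((X[:,2]<h-24)&(X[:,2]>h-34)&(X[:,1]<-30)&(X[:,1]>-75)&(X[:,0]<100))];print("batten",len(b),rect(b/1000) if len(b)>3 else '')
go(SL+bx*(-.0136)+by*(-.0018)+ez*.12,frame(bx,[0,0,-1]))
E
python3 chk.py w9
```

```text
time_s: 30.5
ee_pos: [0.4822, -0.3384, 0.1802]
eef_rot: [3.139, 0.002, 1.775]
force: [-0.2, 0.1, -0.6]
grip_width: 0.0159
grip_force: 35.0
tcp [ 0.4822 -0.3384  0.1802] rot [[-0.203, 0.979, 0.003], [0.979, 0.203, -0.001], [-0.002, 0.003, -1.0]] cam in tool [ 0.074   0.0002 -0.1798] axis [-0.255 -0.001  0.967] [321.9   0.  262.7] F [-0.18  0.11 -0.56] w 0.015861371806318098 t 30.5
comb edge 4154 (array([47.3,  0. ]), array([16.1, 64.5]), 89.9) 79.6 -23.8
block top 8362 (array([ 14.7, -24.2]), array([100.1, 158.5]), 89.8) [-64.67865483 -74.2610346  130.10844476] [ 93.86849623  26.01662768 137.06845807]
batten 1279 (array([ 11.7, -51.9]), array([  6.8, 149.4]), 89.8)
turn [ 0.016  0.01  -0.009] shift after [ 0.011 -0.007  0.501] shift before [ 0.011 -0.009  0.501]
```

View pics/w9.png

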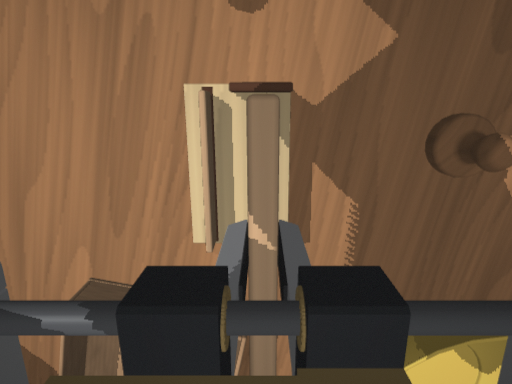

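```bash
python3 -m inch '-.9 -.02 -.068 .4 0 0 0;-.9 0 0 .7 0 0 0;-.9 0 0 .7 0 0 0;-.9 0 0 .7 0 0 0;-.9 0 0 .5 0 0 0;-.9 0 0 .17 0 0 0;-.9 0 0 0 0 0 0;-.9 0 0 0 0 0 0;-.9 0 0 0 0 0 0'; python3 look.py w10; python3 chk.py w10
```

```text
time_s: 31.68
ee_pos: [0.4804, -0.3394, 0.0848]
eef_rot: [3.139, 0.001, 1.775]
force: [-0.2, 0.2, -1.9]
grip_width: 0.0158
grip_force: 35.0
tcp [ 0.4804 -0.3394  0.0848] rot [[-0.203, 0.979, 0.003], [0.979, 0.203, -0.001], [-0.001, 0.003, -1.0]] cam in tool [ 0.074   0.0002 -0.1798] axis [-0.255 -0.001  0.967] [321.9   0.  262.7] F [-0.2   0.19 -1.87] w 0.015764574658065588 t 31.675
comb edge 4158 (array([47.3, -0. ]), array([16.1, 64.5]), 90.0) 79.5 -23.7
block top 15635 (array([ 14.9, -21.8]), array([100.2, 159.7]), 89.8) [-64.93461796 -72.17059022  34.69830876] [94.61259481 28.23626559 43.09338699]
batten 2298 (array([ 29.8, -49.6]), array([  7. , 115.5]), 89.9)
turn [ 0.015  0.008 -0.01 ] shift after [ 0.031  0.056 -2.678] shift before [ 0.027  0.063 -2.678]
```

```bash
python3 -m inch '-.9 .01 .005 .2 0 0 0;-.9 0 0 .2 0 0 0;-.9 0 0 .15 0 0 0;-.9 0 0 0 0 0 0'; python3 -m inch '-.9 0 0 .15 0 0 0;-.9 0 0 .15 0 0 0;-.9 0 0 0 0 0 0'
```

```text
time_s: 32.22
ee_pos: [0.4802, -0.3388, 0.0672]
eef_rot: [3.14, 0.0, 1.775]
force: [-0.5, 0.6, -1.3]
grip_width: 0.0157
grip_force: 35.0
time_s: 32.6
ee_pos: [0.4802, -0.3388, 0.0583]
eef_rot: [3.14, 0.0, 1.775]
force: [0.2, -0.3, -1.8]
grip_width: 0.0156
grip_force: 35.0
```

Going in without resistance, so I continue to contact and press.

```bash
python3 -m inch '-.9 0 0 .12 0 0 0;-.9 0 0 .12 0 0 0;-.9 0 0 .06 0 0 0;-.9 0 0 0 0 0 0;-.9 0 0 0 0 0 0'
```

```text
time_s: 33.22
ee_pos: [0.4804, -0.339, 0.0498]
eef_rot: [3.139, 0.001, 1.775]
force: [-2.0, 2.2, 2.5]
grip_width: 0.016
grip_force: 35.0
```

```bash
python3 -m inch '-.9 0 0 .03 0 0 0;-.9 0 0 0 0 0 0;-.9 0 0 0 0 0 0'
```

```text
time_s: 33.6
ee_pos: [0.4804, -0.339, 0.0498]
eef_rot: [3.139, 0.001, 1.775]
force: [-5.4, 4.1, 10.9]
grip_width: 0.0155
grip_force: 35.0
```

```bash
python3 -m inch '-.9 .015 -.015 .01 0 0 0;-.9 0 0 0 0 0 0;-.9 0 0 0 0 0 0'; python3 look.py w11; python3 chk.py w11
```

```text
time_s: 33.98
ee_pos: [0.4804, -0.339, 0.0498]
eef_rot: [3.138, 0.002, 1.775]
force: [-1.6, 2.5, 11.4]
grip_width: 0.0159
grip_force: 35.0
tcp [ 0.4804 -0.339   0.0498] rot [[-0.203, 0.979, 0.004], [0.979, 0.203, -0.002], [-0.002, 0.003, -1.0]] cam in tool [ 0.074   0.0002 -0.1798] axis [-0.255 -0.001  0.967] [321.9   0.  262.7] F [-1.56  2.49 11.36] w 0.01593088917962082 t 33.975
comb edge 4166 (array([52.5, -0.6]), array([21.7, 76.1]), 83.8) 90.0 -23.7
block top 20048 (array([ 23.1, -21.9]), array([100.3, 142.5]), 89.8) [-47.99258545 -72.12881274  -0.2211071 ] [94.33000842 28.28614238  6.59220966]
batten 2978 (array([ 38.6, -49.5]), array([97.4,  7.2]), 0.0)
turn [ 0.019  0.013 -0.01 ] shift after [ 0.017  0.052 -3.841] shift before [ 0.009  0.065 -3.841]
```

```bash
python3 -m inch '-.9 0 0 -.035 0 0 0;-.5 0 0 0 0 0 0;-.25 0 0 0 0 0 0;-.25 0 0 0 0 0 0;-.25 0 0 0 0 0 0;-.25 0 0 0 0 0 0'; python3 -m inch '-.25 0 0 -.2 0 0 0;-.25 0 0 -.5 0 0 0;-.25 0 0 -1 0 0 0;-.25 0 0 -1 0 0 0;-.25 0 0 -1 0 0 0;-.25 0 0 -1 0 0 0;-.25 0 0 0 0 0 0;-.25 0 0 0 0 0 0'; python3 look.py w12; python3 - <<'E'
from geo import *
P=cloud(dict(np.load("w12.npz"))).reshape(-1,3)
for z0,z1,nm in((.066,.08,"comb"),(.04,.05,"block")):
    Q=P[(P[:,2]>z0)&(P[:,2]<z1)]-SL; X=np.c_[Q@bx,Q@by,Q[:,2]]
    lim=.04 if nm=="comb" else .1
    X=X[(abs(X[:,0])<.12)&(X[:,1]<lim)&(X[:,1]>-.04)]
    if nm=="comb": X=X[(X[:,0]<.07)&(abs(X[:,1])<.02)]
    print(nm,rect(X),np.median(X[:,2]).round(4),X.min(0).round(4),X.max(0).round(4))
E
```

```text
time_s: 34.78
ee_pos: [0.4799, -0.3386, 0.0495]
eef_rot: [3.14, 0.001, 1.775]
force: [-0.1, -0.4, 0.4]
grip_width: 0.0351
grip_force: 0.0
time_s: 35.78
ee_pos: [0.4793, -0.3384, 0.1902]
eef_rot: [3.14, 0.0, 1.775]
force: [-0.9, 0.5, 0.5]
grip_width: 0.0355
grip_force: 0.0
tcp [ 0.4793 -0.3384  0.1902] rot [[-0.203, 0.979, 0.002], [0.979, 0.203, -0.0], [-0.0, 0.002, -1.0]] cam in tool [ 0.074   0.0002 -0.1798] axis [-0.255 -0.001  0.967] [321.9   0.  262.7] F [-0.9   0.52  0.51] w 0.03550272372826493 t 35.775
comb (array([-19.3,   0. ]), array([ 15.8, 168.8]), 89.6) 0.0284 [-0.1037 -0.0077  0.0242] [0.0651 0.0084 0.0308]
block (array([ 0.1, 21.7]), array([158.8, 100. ]), 0.0) 0.0007 [-0.0793 -0.0283 -0.0047] [0.0795 0.0718 0.005 ]
```

View pics/w12.png

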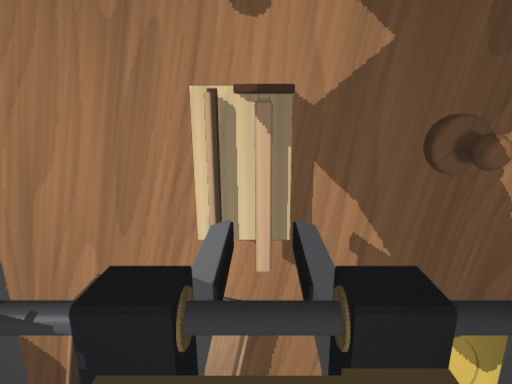

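The comb sits home in the slot: shoulder about 0.7 mm along and 0 across, back top 28 mm above the block, and the grip end overhanging the open end. The gripper is clear, so I hand in.

```bash
python3 -c "
from station import ticket
print(ticket.hand_in())"
```

```text
the job is handed in; nothing more can be done
None
```

I set the comb on the sloped rest and let go, then put it in the slot, pressed it down with about 11 N and released it. The last picture shows it seated on the block within about 1 mm, and I handed the job in at about 36 s; no verdict came back.

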